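Push the remote through the dock's flap

ROBOT

A 6-joint arm with a two-finger parallel gripper is mounted at the origin on the work surface. World frame = base frame: x ahead of the robot, y to its left, z up, the work surface at z = 0. Lengths are in m, angles in degrees, forces in N, time in s.
With the tool pointing down it reaches from about 0.275 to 0.85 m from the base axis. Payload 19 kg.
Tool frame: the origin (TCP) lies where the fingers leave the gripper's body, on its centre line; the fingertips stand 73 mm ahead of it and the grasp point (between the pads) lies 54 mm ahead of it; z points along the fingers, y is the line along which they close (so a half turn about z gives the same grasp; the last joint's range is limited). The gripper opens to 85 mm and grips with 20 to 120 N. Pads are 22 mm wide; open, the fingers measure 114 mm over their backs; the gripper's body (76 mm by 85 mm) begins 54 mm behind the grasp point. The pads swing forward as they close: fully open they stand 13 mm farther back than shut.
Start: joints at [-77.063, 8.623, 82.357, -0, 89.026, -7.678], TCP at [0.202, -0.538, 0.304] pointing down, gripper open.
Joint ranges: [-160.23, 160.23], [-39.13, 120.54], [6.94, 153.29], [-79.49, 259.48], [9.18, 160.14], [-161.06, 161.06]. Speed limits (degrees/s): [108.29, 108.29, 127.2, 172.46, 172.46, 172.46].

INTERFACE

Orientations are given as a 3x3 rotation matrix whose columns are the frame's x, y, z axes.
In Python, from rig import observe, get_image, camera_model, finish_job gives the robot as it stands.
- The arm moves only by the tool step_arm, never from a script. Its argument "plan" is a list that holds one entry, the list of rows, each a list of 4 numbers: the shift along the world's x, y, z each as a share of 0.02 m, from -1 to 1, then the turn about the world's z as a share of 4 degrees, from -1 to 1. In form: [[[x, y, z, twist], ...]]. A call has 1 to 20 rows; each row shifts and turns the commanded pose from where the row before left it; what a row does not reach is not made up. A row lasts 1/12 s, in which the tool goes at most 41.7 mm and 7.16 degrees, less where a joint would pass 70% of its speed; a pose out of reach is approached as far as the arm can. A call with a number of a shift or a turn outside -1 to 1 is refused whole. A call with a gripper value outside its range is refused whole. "jaw" is the opening, from 0 (shut) to 1 (fully open), set as the call begins (left out, the last holds). The fingers move at their own pace and stop on an object; the grip force is fixed at half the most. Time passes only in rows, so rows that do not move let the fingers close. It gives the time, the measured TCP pose, the force, the opening and the grip force at its end, in the units of the state.
- observe(): the state, without advancing time (a new reading comes with each control period).
- get_image(name): name is "scene" or "top" or "wrist"; returns the picture (400x640x3 uint8, blue, green, red); there is no depth.
- camera_model(name): a dict with "fx", "fy", "cx", "cy" (pixels), "position" and "attitude" of the camera in the world. Camera axes: x right, y down, z forward; pixel columns grow to the right and rows downward; lengths in m; the calibration is good to about 2 mm. A picture is of the moment at which its call begins: read the wrist's pose just before it. camera_model takes no time and is no camera call; for the wrist camera it gives the pose at the moment of the call.
- finish_job(): hands the job in; it is judged then, once.
The state is a dict: "t": time; "joint_pos": joint angles; "joint_vel": joint speeds; "joint_torque": joint torques, N m; "tool_pos": TCP position; "eef_rot": TCP orientation; "ft_force": force on the tool from outside, world axes, zero at the start; "wrist_torque": the same for the moment, N m; "width": opening from 0.0 (shut) to 1.0 (fully open); "finger_force": force on a finger pad.
Only numpy, scipy, OpenCV 4.12 (cv2) and the standard library are available. Lean on these libraries where they do the work, as an engineer would, in place of code of your own. Each camera call takes 0.05 s, during which the arm holds its last target. There are 200 camera calls.

TASK

Put the small black remote away in the white dock without gripping or lifting it: with one fingertip push the dock's self-closing flap inward and keep it open, and with the other fingertip gently push the remote from behind, sliding it along the shelf through the open flap. Push it in far enough that the flap swings shut behind it, then take the fingers out. Leave the coaster, the dice cup and the bottle opener where they are.

Things in the scene. Friction and masses are not known exactly. Their poses are not given: they have to be found in the camera images.
- dock: white plastic remote dock fixed to the shelf: open-topped, floorless straight lane; the remote slides on the shelf (z = 0). +x runs along the lane from mouth inward, z up. Origin: on the shelf, lane centre line, plane of the shut flap. Side walls 30 mm high, 5 thick, inner faces at y = +/-30 mm, from x = 0 to an end wall at x = 200 mm. Foot strips outside, 3 mm high, out to y = +/-53 mm.
- dock_mouth (a point): middle of the dock's mouth, on the shelf at dock x = -40 mm. From here two slanting cheeks, 30 mm high, narrow the way from about 80 mm to 54 mm just before the flap: there the free space is from dock y = -30 to +24 mm (the +y cheek shields the hinge).
- flap (a joint): flap angle (rad), 0 shut, 1.5 wide open. White upright panel, 4 mm thick, 56 long, 4 to 28 mm above the shelf, closing the lane at dock x = 0. Opens only inward (dock +x) about a vertical hinge; a light spring (0.007 N m shut, 0.03 at 1.3 rad) shuts it. A finger pushed up the lane's centre line swings it open, slides along it, and its side still holds it open until the finger is wholly 55 mm past x = 0.
- flap_hinge (a point): the flap's hinge line, at shelf height: dock x = 0, y = +30 mm. The flap sweeps a quarter circle of 58 mm radius about it, so a remote must lie wholly beyond that for the flap to shut. A 10 mm thick, 36 mm high post stands in the wall here.
- flap_edge (a point): middle of the flap's free upright edge, 16 mm above the shelf and 58 mm from the hinge line
- remote_mid (a point): centre of the loose matte black pocket remote: 54 mm long (its x axis), 36 mm wide (y), 16 mm thick (z), about 60 g. Lies flat on the shelf before the dock's mouth, 95 to 150 mm before the flap plane, +x end towards the flap, within 0.15 rad of the dock's x axis. The point is 8 mm above the shelf.
- coaster: loose stainless steel coaster, disc 92 mm across, 5 mm thick; origin at the centre of its underside. To be left alone.
- dice_cup: loose glass dice cup, 72 mm across, 85 mm high; origin at the centre of its underside. To be left alone.
- opener: loose yellow plastic bottle cap opener lying flat, 114 mm long, up to 44 mm wide, 10 mm thick; origin on its underside near its middle. To be left alone.
- remote: the same remote; origin at the centre of its underside, axes as above
Things that resemble listed ones, but are neither listed nor needed, are in the scene too. Of the things that look like the remote, the largest one is meant.

How it is judged:
By the outcome, as a careful person would: the job done as asked, in the order asked, and still so for the second after the job is handed in, with the robot touching nothing.
It also fails if it takes over 42 s, if anything falls off the work surface, if the arm or the gripper's body presses on something with over 40 N, if the wrist force passes 120 N, or if a joint passes its speed limit or range.

## Working session

There is one attempt and no reset: what is moved stays moved. The work goes in short steps, Python scripts to look and compute and a tool call to move; the robot and the scene stay as the last step left them, time stands still between calls to the robot, and variables do not carry over. Pictures are saved under pics/ and viewed, at most 10 in all, crops included, and the job is handed in when it is done.

Besides the shell and the picture viewer there is one more tool, called after ">>>" by a JSON object that holds its "method" and its "body". step_arm: Moves the arm, as the interface text tells. Shift numbers are shares of 0.02 m and turn numbers shares of 4 degrees, none past 1 either way. Its arguments: {"type":"object","properties":{"plan":{"type":"array","items":{"type":"array","items":{"type":"array","items":{"type":"number","minimum":-1,"maximum":1}}}},"jaw":{"type":"number"}},"required":["plan"]}

```bash
mkdir -p pics; ls
python3 - <<'E'
from rig import *
import cv2
for n in ("top","scene"):
    cv2.imwrite(f"pics/{n}0.png",get_image(n)); c=camera_model(n); print(n,c)
s=observe(); print(s)
E
```

```text
pics
top {'fx': 487.2695617408446, 'fy': 487.2695617408446, 'cx': 311.66257864438995, 'cy': 200.27782444311666, 'position': array([ 0.48276072, -0.02694381,  0.99312599]), 'attitude': array([[ 0.0273563 , -0.99403969,  0.1055307 ],
       [-0.99958847, -0.02811409, -0.00569957],
       [ 0.0086325 , -0.10533136, -0.99439971]])}
scene {'fx': 420.46022171044234, 'fy': 420.46022171044234, 'cx': 315.52813298859826, 'cy': 197.0445276519349, 'position': array([ 1.10869074, -0.26485382,  0.42738975]), 'attitude': array([[ 0.41107139,  0.51121939, -0.75476821],
       [ 0.91159847, -0.2331775 ,  0.33855056],
       [-0.00292135, -0.827214  , -0.56187941]])}
{'t': 0.1, 'joint_pos': array([-7.70639409e+01,  8.64828321e+00,  8.23872505e+01, -1.81466678e-03,
        8.90258730e+01, -7.67815535e+00]), 'joint_vel': array([ 0.00984349, -0.08876971, -0.0855569 ,  0.01921839,  0.0498616 ,
        0.08674744]), 'joint_torque': array([ 7.85271521e-03, -7.14382052e+01, -5.71795964e+01,  8.80310267e-05,
        7.16851748e-03, -3.34461760e-06]), 'tool_pos': array([ 0.20238163, -0.53806529,  0.30335194]), 'eef_rot': array([[ 9.35972039e-01,  3.52074239e-01, -2.70789204e-04],
       [ 3.52074325e-01, -9.35971470e-01,  1.03745960e-03],
       [ 1.11811830e-04, -1.06637110e-03, -9.99999425e-01]]), 'ft_force': array([ 0.61723835,  0.29849959, -0.62494821]), 'wrist_torque': array([-0.02665936, -0.01562658, -0.01437769]), 'finger_force': 0.0, 'width': 0.9998073331592454}
```

View pics/top0.png

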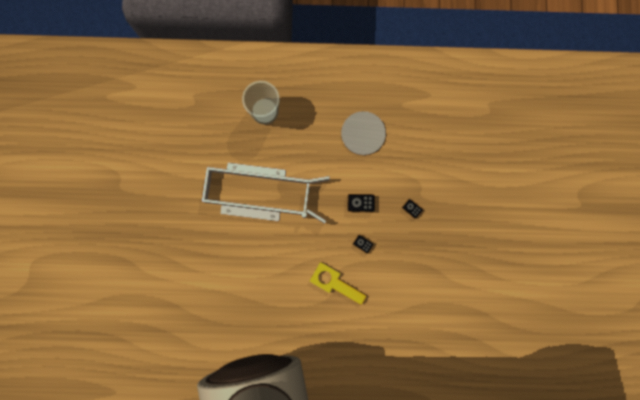

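View pics/scene0.png

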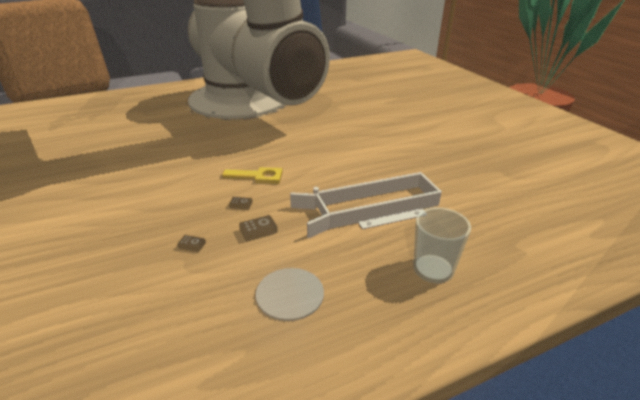

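The top view shows the dock at px (205–330, 165–222) with its mouth to the right. Three dark remote-like things are at px (361,203), (413,208) and (364,244). The one at (361,203) is clearly the largest and lies before the mouth. I'll measure it and confirm in a crop.

```bash
cat > h.py <<'E'
import numpy as np, cv2
from rig import *
def ray(cam,uv,z):
    c=cam; uv=np.atleast_2d(uv).astype(float)
    d=np.c_[(uv[:,0]-c["cx"])/c["fx"],(uv[:,1]-c["cy"])/c["fy"],np.ones(len(uv))]@np.array(c["attitude"]).T
    p=np.array(c["position"]); return p+d*((z-p[2])/d[:,2])[:,None]
def proj(c,P):
    q=(np.atleast_2d(P)-c["position"])@np.array(c["attitude"]); return np.c_[c["fx"]*q[:,0]/q[:,2]+c["cx"],c["fy"]*q[:,1]/q[:,2]+c["cy"]]
E
python3 - <<'E'
from h import *
im=cv2.imread("pics/top0.png"); c=camera_model("top")
g=im.max(2); m=(g<60).astype(np.uint8); m[:185]=0; m[260:]=0; m[:,:335]=0
for k in cv2.findContours(m,0,1)[0]:
    if cv2.contourArea(k)>40:
        r=cv2.minAreaRect(k); b=ray(c,cv2.boxPoints(r),0.014)[:,:2]
        print(np.round(r[0],1),"ctr",ray(c,r[0],0.014).round(4),"box",b.round(4).tolist(),"sides",np.linalg.norm(b[1]-b[0]).round(4),np.linalg.norm(b[2]-b[1]).round(4))
cv2.imwrite("pics/crop1.png",cv2.resize(im[150:260,190:440],None,fx=3.2,fy=3.2,interpolation=2))
E
```

```text
[363.2 243.7] ctr [[ 0.5022 -0.1382  0.014 ]] box [[0.5017, -0.1176], [0.521, -0.1299], [0.5027, -0.1589], [0.4835, -0.1465]] sides 0.0229 0.0343
[412.5 208.5] ctr [[ 0.5757 -0.2367  0.014 ]] box [[0.5792, -0.2164], [0.5959, -0.2325], [0.5722, -0.257], [0.5556, -0.2409]] sides 0.0232 0.034
[361. 203.] ctr [[ 0.584  -0.1324  0.014 ]] box [[0.5995, -0.1058], [0.601, -0.1585], [0.5685, -0.1589], [0.567, -0.1064]] sides 0.0527 0.0325
```

View pics/crop1.png

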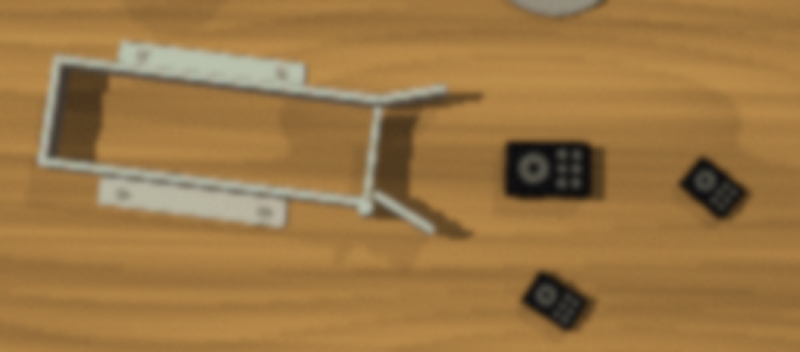

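The largest (361,203) measures 53×33 mm, which fits 54×36. The other two measure 34×23 mm, so they are decoys. The dock's corners are clear in the crop, so next is fitting the dock frame.

Run:
```python
from h import *
c=camera_model("top")
px=lambda p: np.array(p)/3.2+[190,150]
pk={"backU":((60,62),.03),"backL":((45,162),.03),"upEnd":((375,100),.03),"hinge":((366,206),.036),"loEnd":((350,201),.03),"flapE":((377,110),.028),"cheekU":((443,90),.03),"cheekL":((432,230),.03)}
P={k:ray(c,px(p)-.5+.5/3.2,z)[0,:2] for k,(p,z) in pk.items()}
for k,v in P.items(): print(k,v.round(4))
u=P["upEnd"]-P["backU"]; l=P["loEnd"]-P["backL"]; 
for v in(u,l,P["backU"]-P["backL"]): print(np.degrees(np.arctan2(-v[1],-v[0])).round(2),np.linalg.norm(v).round(4))
a=np.arctan2(-(u+l)[1],-(u+l)[0]); X=np.array([np.cos(a),np.sin(a)]); Y=np.array([-X[1],X[0]])
mid=(P["backU"]+P["backL"])/2-0.2025*X
o2=(P["hinge"]+P["upEnd"])/2
print("a",np.degrees(a),"origin from back",mid,"from front(lateral)",o2)
for k in P: d=P[k]-mid; print(k,(d@X).round(4),(d@Y).round(4))
r=np.array([.584,-.1324])-mid; print("remote",r@X,r@Y)
```

```text
backU [0.6419 0.1754]
backL [0.5789 0.1816]
upEnd [ 0.6236 -0.0218]
hinge [ 0.5567 -0.0182]
loEnd [ 0.56   -0.0081]
flapE [ 0.6176 -0.0232]
cheekU [ 0.6311 -0.064 ]
cheekL [ 0.5434 -0.0593]
84.69 0.1981
84.3 0.1907
174.41 0.0633
a 84.50072347134403 origin from back [ 0.59099177 -0.02304268] from front(lateral) [ 0.5901268  -0.01996934]
backU 0.2024 -0.0316
backL 0.2026 0.0316
upEnd 0.0044 -0.0323
hinge 0.0016 0.0346
loEnd 0.0119 0.0323
flapE 0.0024 -0.0265
cheekU -0.037 -0.0438
cheekL -0.0407 0.0439
remote -0.10952404019378657 -0.003520466007470853
```

>>> {"method": "step_arm", "body": {"plan": [[[0.94, 1, -0.38, -0.33], [0.94, 1, -0.38, -0.33], [0.94, 1, -0.38, -0.33], [0.94, 1, -0.38, -0.33], [0.94, 1, -0.38, -0.33], [0.94, 1, -0.38, -0.33], [0.94, 1, -0.38, -0.33], [0.94, 1, -0.38, -0.33], [0.94, 1, -0.38, -0.33], [0.94, 1, -0.38, -0.33], [0.94, 1, -0.38, -0.33], [0.94, 1, -0.38, -0.33], [0.94, 1, -0.38, -0.33], [0.94, 1, -0.38, -0.33], [0.94, 1, -0.38, -0.33], [0.94, 1, -0.38, -0.33], [0.94, 1, -0.38, -0.33], [0.94, 1, -0.38, -0.33], [0.94, 1, -0.38, -0.33], [0.94, 1, -0.38, -0.33]]], "jaw": 0.85}}

```text
t: 1.77
tool_pos: [0.5791, -0.1369, 0.1512]
eef_rot: [[0.995, -0.102, -0.0], [-0.102, -0.995, 0.0], [-0.0, -0.0, -1.0]]
ft_force: [0.5, -0.7, -0.1]
width: 0.854
finger_force: 0.0
```

>>> {"method": "step_arm", "body": {"plan": [[[0, 0, 0, 0], [0, 0, 0, 0], [0, 0, 0, 0]]]}}

```text
t: 2.02
tool_pos: [0.5781, -0.1383, 0.1517]
eef_rot: [[0.995, -0.1, -0.001], [-0.1, -0.995, 0.0], [-0.001, -0.0, -1.0]]
ft_force: [0.1, -0.6, 0.1]
width: 0.848
finger_force: 0.0
```

Run:
```python
from h import *
s=observe(); R=s["eef_rot"]; print(s["t"],s["tool_pos"],np.degrees(np.arctan2(R[1,1],R[0,1])),s["width"])
im=get_image("wrist"); c=camera_model("wrist"); print(c["position"],np.array(c["attitude"]).round(3).tolist(),c["fx"])
cv2.imwrite("pics/w1.png",im)
g=im.max(2); m=(g<60).astype(np.uint8)
for k in cv2.findContours(m,0,1)[0]:
    if cv2.contourArea(k)>300:
        r=cv2.minAreaRect(k); print(cv2.contourArea(k),np.round(r[0]),np.round(r[1]),ray(c,r[0],.016)[0].round(4), ray(c,cv2.boxPoints(r),.016)[:,:2].round(4).tolist())
```

```text
2.0167 [ 0.5781411  -0.1383156   0.15168867] -95.74130912650928 0.847990260569655
[ 0.65925958 -0.14699114  0.22229554] [[-0.1, -0.944, -0.315], [-0.995, 0.096, 0.03], [0.002, 0.316, -0.949]] 330.5650745290181
1430.0 [332. 300.] [49. 32.] [ 0.5088 -0.1384  0.016 ] [[0.5067, -0.1166], [0.5306, -0.1286], [0.511, -0.1599], [0.4858, -0.1487]]
34865.5 [324. 326.] [145. 583.] [ 0.4862 -0.1299  0.016 ] [[0.5682, 0.0663], [0.5268, -0.3394], [0.3887, -0.3633], [0.4384, 0.1169]]
4115.0 [312. 201.] [54. 81.] [ 0.5877 -0.1322  0.016 ] [[0.6059, -0.1064], [0.606, -0.1586], [0.5686, -0.1594], [0.5682, -0.1042]]
1820.0 [465. 198.] [55. 36.] [ 0.5796 -0.233   0.016 ] [[0.5825, -0.2113], [0.6013, -0.2244], [0.5767, -0.2548], [0.5565, -0.2422]]
```

View pics/w1.png

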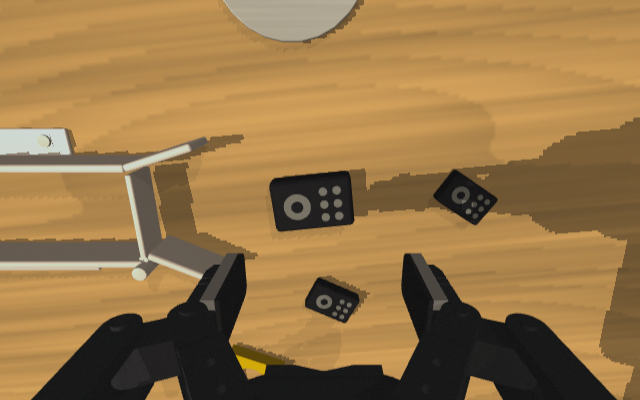

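Wrist view: the remote is at (312,201), hinge post at (140,272), flap top from (131,170) to (152,256), and the fingertips at (240,254) and (408,254). I'll use it to get the fingertip height and cross-check the dock.

Run:
```python
from h import *
c=camera_model("wrist"); p=c["position"]
for uv in ((225,254),(243,254),(404,254),(421,254)):
    q=ray(c,uv,0.05)[0]; d=q-p; t=(0.589-p[0])/d[0]; print(uv,(p+d*t).round(4))
o=np.array([.5905,-.0215]);a=np.radians(84.5);X=np.array([np.cos(a),np.sin(a)]);Y=np.array([-X[1],X[0]])
for n,uv,z in (("hinge",(140,272),.036),("flapE",(131,172),.028),("cheekU",(205,140),.03),("wallU",(20,162),.03),("wallL",(20,264),.03),("remote",(312,201),.016),("tcp",None,0)):
    q=(ray(c,uv,z)[0] if uv else observe()["tool_pos"])[:2]; print(n,q.round(4),((q-o)@X).round(4),((q-o)@Y).round(4))
```

```text
(225, 254) [ 0.589  -0.0938  0.0839]
(243, 254) [ 0.589  -0.1027  0.0856]
(404, 254) [ 0.589  -0.174   0.0989]
(421, 254) [ 0.589  -0.1808  0.1002]
hinge [ 0.5574 -0.0185] -0.0001 0.0332
flapE [ 0.6211 -0.0265] -0.0021 -0.031
cheekU [ 0.6359 -0.0759] -0.0498 -0.0504
wallU [0.6341 0.0358] 0.0613 -0.0379
wallL [0.568  0.0624] 0.0814 0.0304
remote [ 0.5874 -0.1325] -0.1108 -0.0076
tcp [ 0.578  -0.1387] -0.1179 0.0012
```

>>> {"method": "step_arm", "body": {"plan": [[[0.03, 0.37, 0, 0.05], [0, 0, 0, 0], [0, 0, -0.5, 0], [0, 0, -0.5, 0], [0, 0, -0.5, 0], [0, 0, -0.5, 0], [0, 0, -0.5, 0], [0, 0, -0.5, 0], [0, 0, -0.5, 0], [0, 0, -0.3, 0], [0, 0, -0.2, 0], [0, 0, 0, 0], [0, 0, 0, 0]]], "jaw": 0.92}}

```text
t: 3.15
tool_pos: [0.5791, -0.1308, 0.072]
eef_rot: [[0.995, -0.097, 0.0], [-0.097, -0.995, 0.0], [0.0, -0.0, -1.0]]
ft_force: [-0.4, -0.0, 0.4]
width: 0.916
finger_force: 0.0
```

Run:
```python
from h import *
s=observe(); print(s["t"],s["tool_pos"],s["ft_force"])
a=get_image("wrist"); b=get_image("scene")
cv2.imwrite("pics/c2.png",np.vstack([a[100:330,60:560],cv2.resize(b[140:260,180:440],(500,231),interpolation=2)]))
```

```text
3.15 [ 0.57914267 -0.13078816  0.07196392] [-0.40876981 -0.02252848  0.3708552 ]
```

View pics/c2.png

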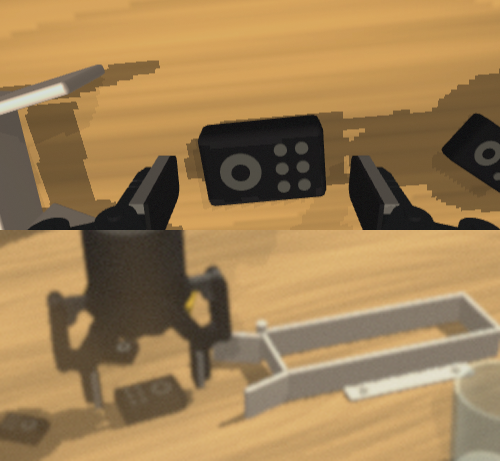

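Composite: the remote sits between the two tips (wrist px about 258–385, 217–305), with clear gaps on both sides. The tips end around wrist row 256. I'll check the lateral offset of fingers against remote in this one view.

Run:
```python
from h import *
c=camera_model("wrist"); p=c["position"]; print(p)
o=np.array([.5905,-.0215]);a=np.radians(84.5);X=np.array([np.cos(a),np.sin(a)]);Y=np.array([-X[1],X[0]])
D=lambda q:(((q[:2]-o)@X).round(4),((q[:2]-o)@Y).round(4))
for n,uv in (("Ltip out",(222,256)),("L inner",(238,256)),("Rin",(410,256)),("Rout",(425,256))):
    for z in (.004,.008,.012): print(n,z,D(ray(c,uv,z)[0]))
for n,uv in (("fl",(262,228)),("fr",(382,216)),("br",(385,293)),("bl",(271,305))): print(n,D(ray(c,uv,.016)[0]))
print("tcp",D(observe()["tool_pos"]))
print("wallU top",D(ray(c,(60,209),.03)[0]),"cheekU end",D(ray(c,(163,166),.03)[0]))
```

```text
[ 0.6604799  -0.13883921  0.14282006]
Ltip out 0.004 (np.float64(-0.0625), np.float64(-0.0046))
Ltip out 0.008 (np.float64(-0.0639), np.float64(-0.0068))
Ltip out 0.012 (np.float64(-0.0652), np.float64(-0.009))
L inner 0.004 (np.float64(-0.07), np.float64(-0.0046))
L inner 0.008 (np.float64(-0.0712), np.float64(-0.0068))
L inner 0.012 (np.float64(-0.0723), np.float64(-0.009))
Rin 0.004 (np.float64(-0.1511), np.float64(-0.0044))
Rin 0.008 (np.float64(-0.1499), np.float64(-0.0066))
Rin 0.012 (np.float64(-0.1487), np.float64(-0.0088))
Rout 0.004 (np.float64(-0.1582), np.float64(-0.0044))
Rout 0.008 (np.float64(-0.1568), np.float64(-0.0066))
Rout 0.012 (np.float64(-0.1554), np.float64(-0.0088))
fl (np.float64(-0.0846), np.float64(-0.0243))
fr (np.float64(-0.1345), np.float64(-0.0296))
br (np.float64(-0.1379), np.float64(0.0076))
bl (np.float64(-0.0864), np.float64(0.0139))
tcp (np.float64(-0.1099), np.float64(0.0007))
wallU top (np.float64(-0.0143), np.float64(-0.0382)) cheekU end (np.float64(-0.0543), np.float64(-0.0542))
```

>>> {"method": "step_arm", "body": {"plan": [[[0.15, -0.01, -0.08, 0], [0, 0, -0.09, 0], [0.019, 0.2, 0, 0], [0.019, 0.2, 0, 0], [0.019, 0.2, 0, 0], [0.019, 0.2, 0, 0], [0.019, 0.2, 0, 0], [0.019, 0.2, 0, 0], [0.019, 0.2, 0, 0], [0.019, 0.2, 0, 0], [0.019, 0.2, 0, 0], [0, 0, 0, 0]]]}}

```text
t: 4.25
tool_pos: [0.5855, -0.0942, 0.0685]
eef_rot: [[0.995, -0.097, 0.0], [-0.097, -0.995, 0.0], [0.0, -0.0, -1.0]]
ft_force: [0.2, -0.5, -0.7]
width: 0.921
finger_force: 0.0
```

Run:
```python
from h import *
s=observe(); print(s["t"],s["tool_pos"],s["ft_force"])
cv2.imwrite("pics/w3.png",get_image("wrist"))
```

```text
4.25 [ 0.58551964 -0.09422289  0.06849583] [ 0.20830679 -0.46825179 -0.7402162 ]
```

View pics/w3.png

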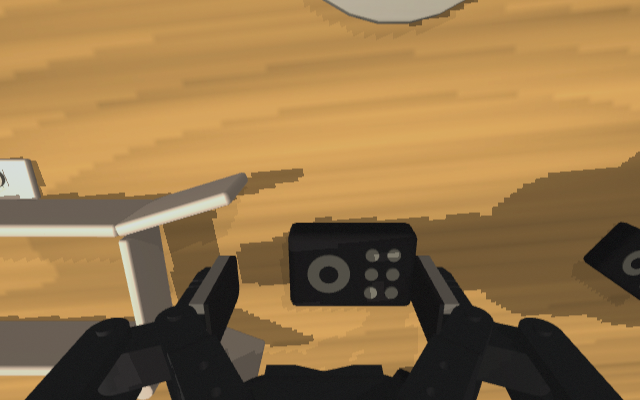

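The remote is now square against the rear finger (px 290–416, 223–305), and the flap is still shut ahead of the front finger. I'll check the remote's lane clearance.

Run:
```python
from h import *
c=camera_model("wrist")
o=np.array([.5905,-.0215]);a=np.radians(84.5);X=np.array([np.cos(a),np.sin(a)]);Y=np.array([-X[1],X[0]])
D=lambda q:(((q[:2]-o)@X).round(4),((q[:2]-o)@Y).round(4))
for n,uv,z in (("rem far L",(291,224),.016),("rem far R",(413,224),.016),("rem near L",(292,305),.016),("tipL in",(238,257),.006),("tipR",(414,257),.006),("wallU out",(60,227),.03),("wallU in",(60,237),.03),("flap edge",(122,238),.028),("cheek end",(245,176),.03),("wallL in",(40,368),.03)): print(n,D(ray(c,uv,z)[0]))
print("tcp",D(observe()["tool_pos"]))
```

```text
rem far L (np.float64(-0.0604), np.float64(-0.0304))
rem far R (np.float64(-0.1097), np.float64(-0.0304))
rem near L (np.float64(-0.0597), np.float64(0.0083))
tipL in (np.float64(-0.0349), np.float64(-0.0099))
tipR (np.float64(-0.1145), np.float64(-0.0098))
wallU out (np.float64(0.0208), np.float64(-0.0354))
wallU in (np.float64(0.0218), np.float64(-0.0315))
flap edge (np.float64(0.0008), np.float64(-0.0301))
cheek end (np.float64(-0.0468), np.float64(-0.0542))
wallL in (np.float64(0.0454), np.float64(0.0289))
tcp (np.float64(-0.0732), np.float64(-0.002))
```

>>> {"method": "step_arm", "body": {"plan": [[[-0.019, -0.2, 0, 0], [0.2, -0.02, 0, 0], [0.019, 0.2, 0, 0], [0.019, 0.2, 0, 0], [0.019, 0.2, 0, 0], [0.019, 0.2, 0, 0], [0.019, 0.2, 0, 0], [0.019, 0.2, 0, 0], [0.019, 0.2, 0, 0], [0.019, 0.2, 0, 0], [0.019, 0.2, 0, 0], [0.019, 0.2, 0, 0], [0.019, 0.2, 0, 0], [0, 0, 0, 0]]]}}

```text
t: 5.47
tool_pos: [0.5933, -0.0546, 0.0685]
eef_rot: [[0.995, -0.097, 0.0], [-0.097, -0.995, 0.0], [0.0, -0.0, -1.0]]
ft_force: [0.9, 0.4, 0.7]
width: 0.921
finger_force: 0.3
```

Run:
```python
from h import *
s=observe(); print(s["t"],s["tool_pos"],s["ft_force"])
cv2.imwrite("pics/w4.png",get_image("wrist"))
```

```text
5.4667 [ 0.59332067 -0.05464429  0.06848366] [0.88352771 0.37037036 0.68936992]
```

View pics/w4.png

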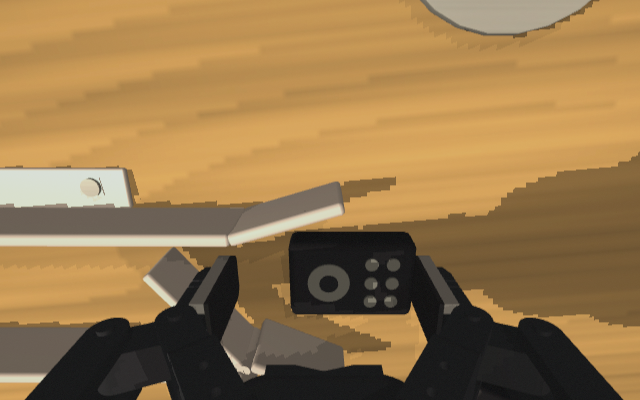

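The flap is about 50° open on the front finger, and the remote follows straight at (290–415, 233–313), close to the far wall side. Continuing with a slight bias toward the hinge side.

>>> {"method": "step_arm", "body": {"plan": [[[0, 0.2, 0, 0], [0, 0.2, 0, 0], [0, 0.2, 0, 0], [0, 0.2, 0, 0], [0.019, 0.2, 0, 0], [0.019, 0.2, 0, 0], [0.019, 0.2, 0, 0], [0.019, 0.2, 0, 0]]]}}

```text
t: 6.18
tool_pos: [0.5948, -0.0229, 0.0685]
eef_rot: [[0.995, -0.097, 0.0], [-0.097, -0.995, 0.0], [0.0, -0.0, -1.0]]
ft_force: [-0.1, -1.2, 1.3]
width: 0.92
finger_force: 0.8
```

>>> {"method": "step_arm", "body": {"plan": [[[0.019, 0.2, 0, 0], [0.019, 0.2, 0, 0], [0.019, 0.2, 0, 0], [0.019, 0.2, 0, 0], [0.019, 0.2, 0, 0], [0, 0, 0, 0]]]}}

```text
t: 6.68
tool_pos: [0.5967, -0.0026, 0.0684]
eef_rot: [[0.995, -0.097, -0.0], [-0.097, -0.995, 0.0], [-0.0, -0.0, -1.0]]
ft_force: [0.1, -0.3, -0.1]
width: 0.919
finger_force: 0.1
```

Run:
```python
from h import *
s=observe(); print(s["t"],s["tool_pos"],s["ft_force"])
cv2.imwrite("pics/w5.png",get_image("wrist"))
```

```text
6.6833 [ 0.59668997 -0.0025924   0.06844094] [ 0.07037723 -0.27287477 -0.11577526]
```

View pics/w5.png

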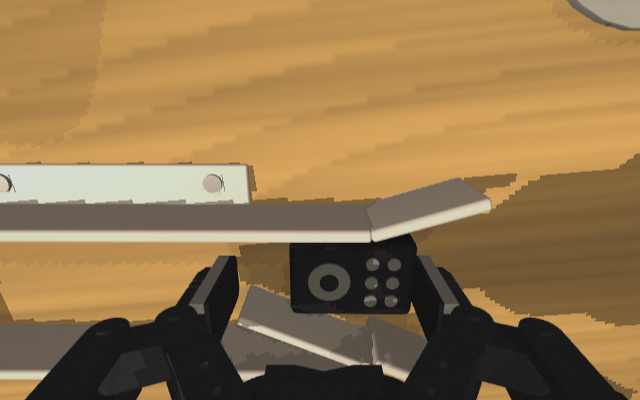

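The remote is passing through the throat, with the flap held open alongside it (flap at px 240–370, 285–365) and forces near zero. Continuing.

>>> {"method": "step_arm", "body": {"plan": [[[0.019, 0.2, 0, 0], [0.019, 0.2, 0, 0], [0.019, 0.2, 0, 0], [0.019, 0.2, 0, 0], [0.019, 0.2, 0, 0], [0.019, 0.2, 0, 0], [0.019, 0.2, 0, 0], [0.019, 0.2, 0, 0], [0.019, 0.2, 0, 0], [0.019, 0.2, 0, 0]]]}}

```text
t: 7.57
tool_pos: [0.6005, 0.0371, 0.0685]
eef_rot: [[0.995, -0.097, 0.0], [-0.097, -0.995, 0.0], [0.0, -0.0, -1.0]]
ft_force: [0.0, -1.5, -1.3]
width: 0.919
finger_force: 0.3
```

>>> {"method": "step_arm", "body": {"plan": [[[0.019, 0.2, 0, 0], [0.019, 0.2, 0, 0], [0.019, 0.2, 0, 0], [0.019, 0.2, 0, 0], [0.019, 0.2, 0, 0], [0.019, 0.2, 0, 0], [0.019, 0.2, 0, 0], [0.019, 0.2, 0, 0], [0.019, 0.2, 0, 0], [0.019, 0.2, 0, 0], [0.019, 0.2, 0, 0], [0.019, 0.2, 0, 0], [0.019, 0.2, 0, 0], [0.019, 0.2, 0, 0], [0.019, 0.2, 0, 0], [0.019, 0.2, 0, 0], [0, 0, 0, 0], [0, 0, 0, 0], [0, 0, 0, 0]]]}}

```text
t: 9.15
tool_pos: [0.6065, 0.1006, 0.0684]
eef_rot: [[0.995, -0.097, -0.0], [-0.097, -0.995, 0.0], [-0.0, -0.0, -1.0]]
ft_force: [0.3, -0.4, 0.6]
width: 0.916
finger_force: 0.0
```

Run:
```python
from h import *
s=observe(); print(s["t"],s["tool_pos"],s["ft_force"])
a=get_image("wrist");b=get_image("scene")
cv2.imwrite("pics/c6.png",np.vstack([a[100:,:],cv2.resize(b[140:260,240:500],(640,295),interpolation=2)]))
```

```text
9.15 [0.60650445 0.10062057 0.06841179] [ 0.26470415 -0.42752807  0.59608287]
```

View pics/c6.png

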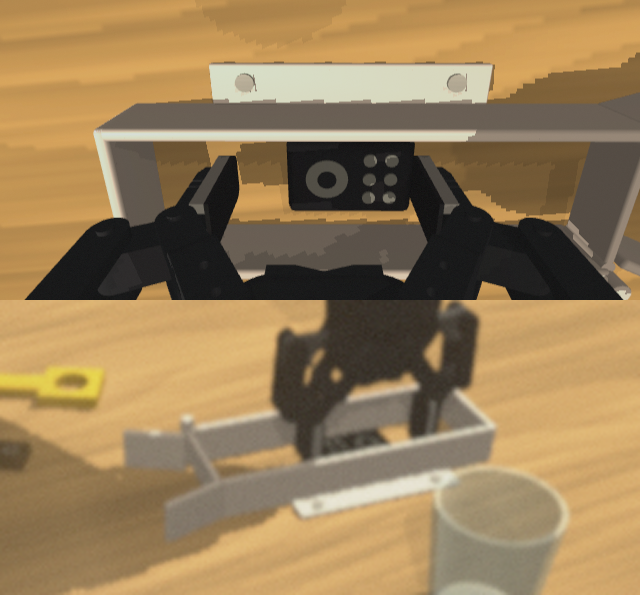

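The flap is shut behind the rear finger, and the remote lies square in the lane (wrist px 288–413) with nothing else touched. Easing off a few mm and lifting straight out.

>>> {"method": "step_arm", "body": {"plan": [[[-0.019, -0.15, 0, 0], [0, 0, 0, 0], [0, 0, 0.2, 0], [0, 0, 0.5, 0], [0, 0, 0.8, 0], [0, 0, 0.8, 0], [0, 0, 0.8, 0], [0, 0, 0.8, 0], [0, 0, 0.8, 0], [0, 0, 0.8, 0], [0, 0, 0.8, 0], [0, 0, 0.8, 0], [0, 0, 0.4, 0], [0, 0, 0, 0], [0, 0, 0, 0]]]}}

```text
t: 10.5
tool_pos: [0.6061, 0.0976, 0.2186]
eef_rot: [[0.995, -0.097, 0.001], [-0.097, -0.995, 0.0], [0.001, -0.0, -1.0]]
ft_force: [0.6, -0.2, -0.6]
width: 0.916
finger_force: 0.0
```

Run:
```python
from h import *
s=observe(); print(s["t"],s["tool_pos"],s["ft_force"])
a=get_image("wrist");b=get_image("scene")
cv2.imwrite("pics/c7.png",np.vstack([a[60:],cv2.resize(b[120:320,180:520],(440,259))[:, :].copy() if 0 else cv2.copyMakeBorder(cv2.resize(b[120:320,160:500],(440,259)),0,0,100,100,0)]))
```

```text
10.5 [0.60613542 0.09762758 0.21862868] [ 0.60515112 -0.17704616 -0.64900863]
```

View pics/c7.png

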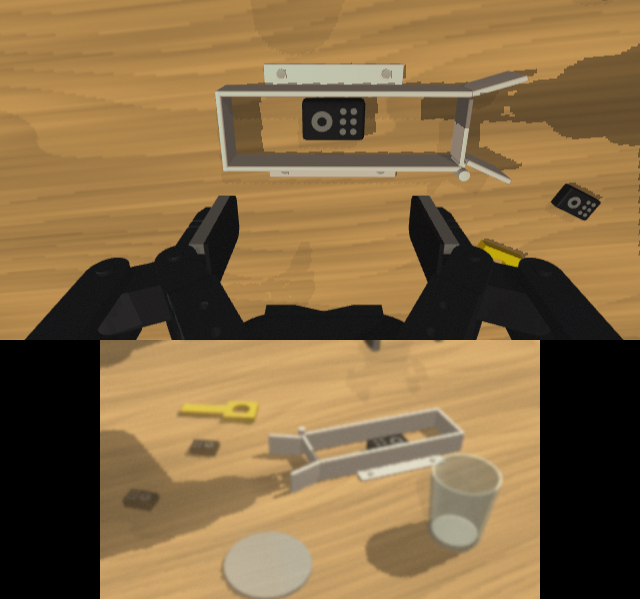

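The remote rests in the lane (wrist px 303–365), the flap is shut (px ~463), the fingers are clear, and the coaster, cup and opener have not been moved. Handing in.

```bash
python3 -c "
from rig import *
print(finish_job())"
```

```text
the job is handed in; nothing more can be done
None
```

The remote is in the dock with the flap shut behind it and the fingers clear; the coaster, dice cup and opener were left alone, and the job was handed in at about 10.6 s of the 42 s allowed.

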